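Put the scoop away in the latched caddy

ROBOT

A 7-joint arm with a two-finger parallel gripper is mounted at the origin on the work surface. World frame = base frame: x ahead of the robot, y to its left, z up, the work surface at z = 0. Lengths are in m, angles in rad, forces in N, time in s.
With the tool pointing down it reaches from about 0.4 to 0.85 m from the base axis. Payload 4.5 kg.
Tool frame: the origin (TCP) lies on the centre line of the jaws, within the pads' length; the fingertips stand ahead of it and the grasp point (between the pads) lies 6 mm ahead of it (r.tcp_to_tips is the x of the fingertips in the tool frame, in m); x points along the fingers, y is the direction in which the jaws open and shut, and the axes are right-handed (so a half turn about x gives the same grasp; the last joint's range is limited). The gripper opens to 88 mm and grips with 3 to 60 N. Pads are 18 mm wide; open, the fingers measure 123 mm over their backs; the gripper's body (75 mm by 187 mm) begins 45 mm behind the grasp point.
Start: joints at [1.27, 0.689, -0.195, 1.565, 0.157, 0.902, -0.215], TCP at [0.205, -0.59, 0.264] pointing down, gripper open.
Joint ranges: [-3.01, 3.01], [-0.46, 2.08], [-1.47, 1.51], [0.13, 2.56], [-1, 4.14], [0.04, 2.09], [-2.66, 2.66]. Speed limits (rad/s): [2.57, 2.57, 3.14, 3.14, 3.14, 3.14, 3.14].

INTERFACE

Orientations are given as a unit quaternion [x, y, z, w].
In Python, from plant import r gives the robot as it stands.
- The arm moves only by the tool play_rows, never from a script. Its argument "targets" is a list of rows, each a list of 3 entries, a list of its own where there are three numbers: the turn, a rotation vector about the world's x, y, z in rad, then the shift along the world's x, y, z in units of 40 mm (1.0 is 40 mm), then the closure in counts, from 0 (fully open) to 255 (shut). A call has 1 to 5 rows; each row shifts and turns the commanded pose from where the row before left it; what a row does not reach is not made up. A row lasts 1/10 s, in which the tool goes at most 50 mm and 8.59 degrees, less where a joint would pass 70% of its speed; a pose out of reach is approached as far as the arm can. A call is refused whole if a number of a shift passes 1 or a number of a turn 0.15, either way. A call with a gripper value outside its range is refused whole. The fingers move at their own pace and stop on an object; "newtons" is the grip in N (left out, the last holds). Time passes only in rows, so rows that do not move let the fingers close. It gives the time, the measured TCP pose, the force and the opening at its end, in the units of the state.
- r.get_state(): the state, without advancing time (a new reading comes with each control period).
- r.snapshot(name): name is "side" or "top" or "wrist"; returns a dict with "color" (480x640x3 uint8, red, green, blue), "fx", "fy", "cx", "cy" (pixels), "dist" ([k1, k2, p1, p2, k3] as OpenCV has them; the pictures are not rectified), "cam_to_world" (4x4, takes a point from camera to world coordinates). Camera axes: x right, y up, looking along -z (the intrinsics and any distortion apply to the point x, -y, -z); pixel columns grow to the right and rows downward; lengths in m; the calibration is good to about 2 mm. A picture is of the moment at which its call begins. There is no depth.
- r.finish_job(): hands the job in, once; it reports no verdict.
The state is a dict: "clock": time; "q": joint angles; "qd": joint speeds; "joint_torque": joint torques, N m; "tool_pos": TCP position; "eef_rot": TCP orientation; "contact_force": force on the tool from outside, world axes, zero at the start; "moment": the same for the moment, N m; "opening": opening from 0.0 (shut) to 1.0 (fully open).
Only numpy, scipy, OpenCV 4.12 (cv2) and the standard library are available. Lean on these libraries where they do the work, as an engineer would, in place of code of your own. Each camera call takes 0.05 s, during which the arm holds its last target.

TASK

Press the caddy's thumb button so that its sprung lid pops open, set the measuring scoop down inside (lower it in, do not drop it), then push the lid down until it snaps shut and stays shut. Leave the turner, the shaker and the squeeze bottle where they are.

Things in the scene. Friction and masses are not known exactly. Their poses are not given: they have to be found in the camera images.
- caddy: Fixed steel caddy: box 120 mm (its x) by 200 mm (its y), rim 100 mm up, walls 5 mm, inner floor 40 mm above the counter (60 mm deep, 110 x 190 mm inside), with a flat hinged lid. Origin: centre of its underside; z up; its -x side is the front with the thumb button, facing to the right (-y) as seen from the robot (caddy yaw 1.4 to 2.2 rad). The hinge runs along its back (+x) rim.
- caddy_floor (a point): Centre of the caddy's inner floor, 40 mm above the counter; axes as the caddy's.
- button_top (a point): Centre of the end of the round black thumb button (28 mm diameter, 9 mm proud) on a grey sloping foot low on the caddy's front, 94 mm before the caddy's centre, 39 mm above the counter. Its z is the button's axis, pointing out: it leans 40 degrees from vertical towards the front (-x); push along -z. The wire guard above bars the way from straight above; along the axis it is free.
- guard_edge (a point): Middle of the front bar of the button's guard: four steel wires 5 mm thick, 14 mm apart (48 mm wide in all), that stick out of the caddy's front wall over the button, 87 to 100 mm above the counter. The bar lies 110 mm before the caddy's centre, 97 mm above the counter, and its surface is 22 mm from the button's axis.
- button (a joint): Travel of the thumb button in m: 0 out, 0.007 fully in; it springs back by itself. About 1.5 N to start, 4.5 N fully in. The lid is let go when it is 2 to 4 mm in. The button also moves in for a moment as the lid is snapped shut.
- lid (a joint): Lid angle in rad: 0 shut (rests at about 0.01 latched), 1.9 fully open, leaning back a little past upright. Unlatched, its spring swings it fully open in about 0.7 s and holds it there; let go unlatched, it swings up again. About 2 to 3 N at the free edge swings it down; the last 10 mm need about 8 to 13 N near the free edge to click the latch.
- lid_hinge (a point): Middle of the lid's hinge axis, fixed on the caddy: 60 mm behind the caddy's centre (+x), 104 mm above the counter. The axis runs along the caddy's y.
- lid_front (a point): Point on the lid's outer (top) face, mid width, 110 mm from the hinge axis, 12 mm from the free edge; moves with the lid. Its z is the lid's outward normal (up when shut, towards the caddy's back when open); its -x points from hinge to free edge. Lid 122 mm long, 200 mm wide, 8 mm thick (outer face 4 mm off the hinge axis); a catch hangs 26 mm below its inner side, mid width, near the free edge.
- scoop: Loose steel measuring scoop, 0.10 to 0.20 kg: round cup of 52 mm rim diameter, 34 mm high, mouth up, with a flat level handle that points to its -x. Origin: centre of the cup's underside. Reaches from x = +26 mm to x = -109 mm. It lies to the left or right of the caddy; the turner lies on the other side.
- scoop_grip (a point): Grip point on the scoop's handle, 60 mm from the cup's centre, 30 mm above the scoop's underside. The handle is 16 mm wide (scoop's y), 8 mm thick (26 to 34 mm above the underside) and runs along the scoop's x.
- turner: Loose steel turner (flat blade, black handle), 200 mm long, lying on the counter. Bystander. Origin near its middle.
- shaker: Loose glass shaker with a steel cap, 52 mm diameter, 85 mm high, standing between the robot and the caddy, on the right. Bystander. Origin: centre of its underside.
- squeeze: Loose white squeeze bottle, 56 mm diameter, 170 mm high, standing beyond the caddy, on the left. Bystander. Origin: centre of its underside.
Not all that is in view belongs to the job. What is shaped like the scoop but purple is not meant.

How it is judged:
On the way, in this order (a step that is already met when the one before it is completed fails the run):
1. the lid has popped open (over 1.3 rad) (value of joint lid above 1.3 rad), for 0.2 s.
2. the scoop lies at rest inside the open caddy, let go (x of scoop in the frame of caddy between -0.055 and 0.055 m and y of scoop in the frame of caddy between -0.095 and 0.095 m and z of scoop in the frame of caddy between 0.03 and 0.09 m and linear speed of scoop below 0.05 m/s and contact force between the fingers and scoop below 0.1 N and value of joint lid above 1 rad), for 0.2 s.
At the end, for the whole second after the job is handed in: The lid is shut and latched (within 0.03 rad of shut by itself), the button is out again (within 2 mm), and the scoop lies at rest inside the caddy, its cup's centre within the inner walls (value of joint lid below 0.03 rad and value of joint button below 0.002 m and x of scoop in the frame of caddy between -0.055 and 0.055 m and y of scoop in the frame of caddy between -0.095 and 0.095 m and z of scoop in the frame of caddy between 0.03 and 0.09 m and linear speed of scoop below 0.05 m/s); the robot touches nothing.
It fails at once if the turner is moved more than 30 mm (distance of turner from where it was at the start of the episode above 0.03 m).
It fails at once if the shaker is moved more than 30 mm (distance of shaker from where it was at the start of the episode above 0.03 m).
It fails at once if the squeeze is moved more than 30 mm (distance of squeeze from where it was at the start of the episode above 0.03 m).
It fails at once if the scoop is dropped (falls free from more than about 40 mm) (linear speed of scoop above 0.9 m/s and contact force between the fingers and scoop below 0.05 N).
It also fails if it takes over 72 s, if anything falls off the work surface, if the arm or the gripper's body presses on something with over 40 N, if the wrist force passes 120 N, or if a joint passes its speed limit or range.

## Working session

There is one attempt and no reset: what is moved stays moved. The work goes in short steps, Python scripts to look and compute and a tool call to move; the robot and the scene stay as the last step left them, time stands still between calls to the robot, and variables do not carry over. Pictures are saved under pics/ and viewed, and the job is handed in when it is done.

Besides the shell and the picture viewer there is one more tool, called after "Request:" as name(argument=value, ...), one argument or row to a line, values as JSON. play_rows: Moves the arm, as the interface text tells. Its arguments: {"type":"object","properties":{"targets":{"type":"array","items":{"type":"array"}},"newtons":{"type":"number"}},"required":["targets"]}

```bash
ls; mkdir -p pics; python3 - <<'E'
from plant import r
import cv2, numpy as np
for n in ["side","top","wrist"]:
    s=r.snapshot(n); cv2.imwrite(f"pics/{n}0.png",s["color"][:,:,::-1])
    print(n,s["fx"],s["fy"],s["cx"],s["cy"],s["dist"],np.round(s["cam_to_world"],3).tolist())
print(r.get_state(), r.tcp_to_tips)
E
```

```text
pics
side 553.0780427538515 553.0780427538515 318.1699850217922 238.87379055314074 [-0.13698615  0.          0.          0.          0.        ] [[-0.884, 0.344, -0.317, 0.03], [-0.468, -0.623, 0.627, 0.95], [0.018, 0.702, 0.712, 1.03], [0.0, 0.0, 0.0, 1.0]]
top 604.2685452641641 604.2685452641641 306.28651197287826 238.42391330462536 [-0.09213344  0.          0.          0.          0.        ] [[-0.005, 0.983, -0.184, 0.206], [-1.0, -0.0, 0.025, 0.135], [0.024, 0.184, 0.983, 1.469], [0.0, 0.0, 0.0, 1.0]]
wrist 388.68606987275035 388.68606987275035 320.3817122084427 245.6171274000795 [-0.08531847  0.          0.          0.          0.        ] [[0.328, 0.901, 0.282, 0.277], [-0.945, 0.314, 0.095, -0.564], [-0.003, -0.298, 0.955, 0.383], [0.0, 0.0, 0.0, 1.0]]
{'clock': 0.15, 'q': array([ 1.26978941,  0.68980025, -0.19456937,  1.56604217,  0.15728315,
        0.90248939, -0.21513762]), 'qd': array([-8.01912555e-04, -3.38159740e-03,  1.04400771e-03, -2.43800112e-03,
       -7.87821136e-05,  2.10592382e-04,  9.11518640e-04]), 'joint_torque': array([-5.51616158e-04, -5.27860987e+01, -1.26847778e+00, -1.53586346e+01,
       -5.25781140e-02,  3.89837034e-03,  1.07686453e-04]), 'tool_pos': array([ 0.20522529, -0.58990408,  0.26310651]), 'eef_rot': array([-0.69712065, -0.11830158,  0.69731798, -0.11736765]), 'contact_force': array([-0.08490628, -0.00392499, -0.55954086]), 'moment': array([ 0.00027211,  0.0078142 , -0.00565572]), 'opening': 0.9987177910967121} 0.025
```

View pics/side0.png

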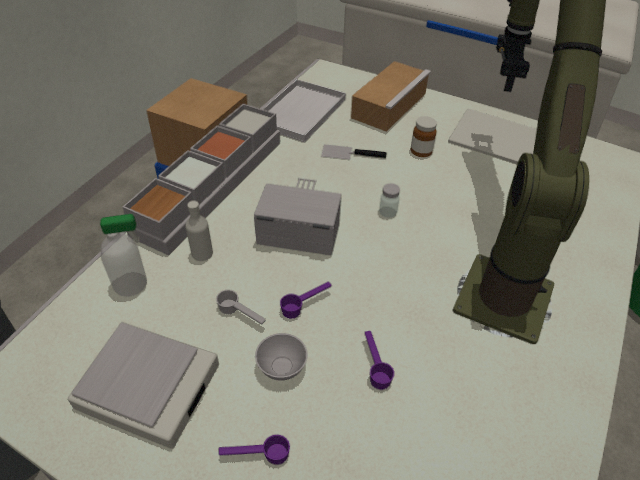

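View pics/top0.png

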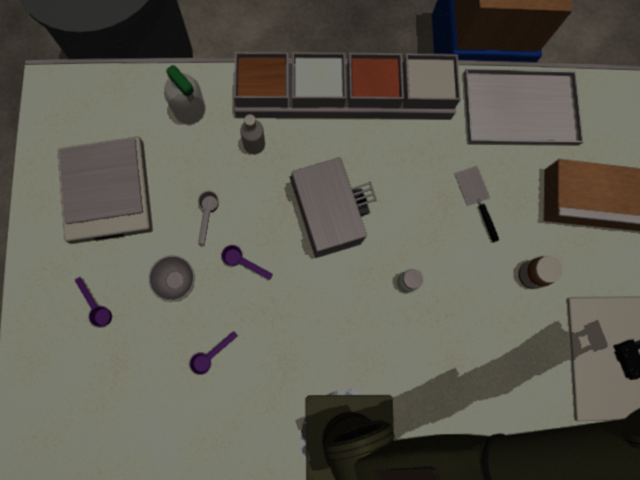

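View pics/wrist0.png

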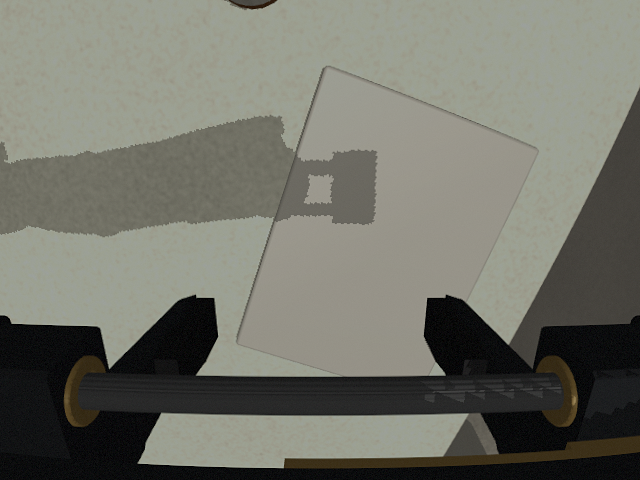

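Top view: the steel scoop has its cup at (208,202) and its handle end at (202,243). Possible mix-ups are the purple scoops at (232,256), (100,316) and (200,363), and the bowl at (172,278). The caddy is at about (330,205) with the guard wires at (365,195). I'll choose the grey scoop and check it in crops.

```bash
cat > h.py <<'E'
import cv2, numpy as np
from plant import r
def K(s): return np.array([[s["fx"],0,s["cx"]],[0,s["fy"],s["cy"]],[0,0,1.]])
def ray(s,uv):
    p=cv2.undistortPoints(np.array([[uv]],float),K(s),np.array(s["dist"],float))[0,0]
    T=np.array(s["cam_to_world"]); d=T[:3,:3]@np.array([p[0],-p[1],-1.]); return T[:3,3],d/np.linalg.norm(d)
def onz(s,uv,z):
    o,d=ray(s,uv); return o+d*(z-o[2])/d[2]
def tri(*su):
    A=np.zeros((3,3));b=np.zeros(3);L=[]
    for s,uv in su:
        o,d=ray(s,uv); P=np.eye(3)-np.outer(d,d); A+=P;b+=P@o;L.append((o,P))
    x=np.linalg.solve(A,b); return x,[np.linalg.norm(P@(x-o)) for o,P in L]
def proj(s,X):
    T=np.linalg.inv(np.array(s["cam_to_world"])); c=T[:3,:3]@np.asarray(X,float)+T[:3,3]
    return cv2.projectPoints(np.array([[c[0],-c[1],-c[2]]]),np.zeros(3),np.zeros(3),K(s),np.array(s["dist"],float))[0][0,0]
def crop(s,name,x0,y0,x1,y1,k):
    c=s["color"][y0:y1,x0:x1,::-1]; cv2.imwrite(f"pics/{name}.png",cv2.resize(c,None,fx=k,fy=k,interpolation=cv2.INTER_CUBIC))
E
python3 - <<'E'
from h import *
a=r.snapshot("top");b=r.snapshot("side")
A=cv2.resize(a["color"][140:270,190:390,::-1],None,fx=4,fy=4,interpolation=cv2.INTER_CUBIC)
cv2.imwrite("pics/top1.png",A)
crop(b,"side1",200,165,360,345,3.3) if 0 else cv2.imwrite("pics/side1.png",cv2.resize(b["color"][170:335,200:360,::-1],None,fx=3.5,fy=3.5,interpolation=cv2.INTER_CUBIC))
np.savez("cams.npz",a=a,b=b)
E
```

```text
(no output)
```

View pics/top1.png

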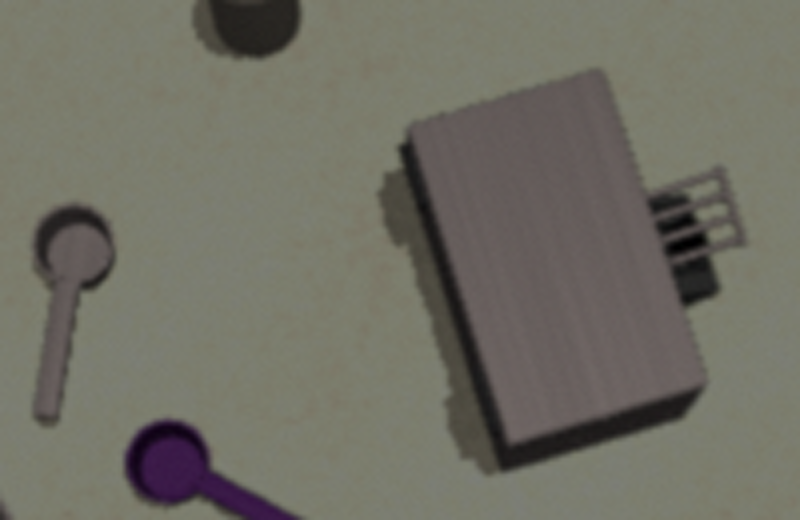

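View pics/side1.png

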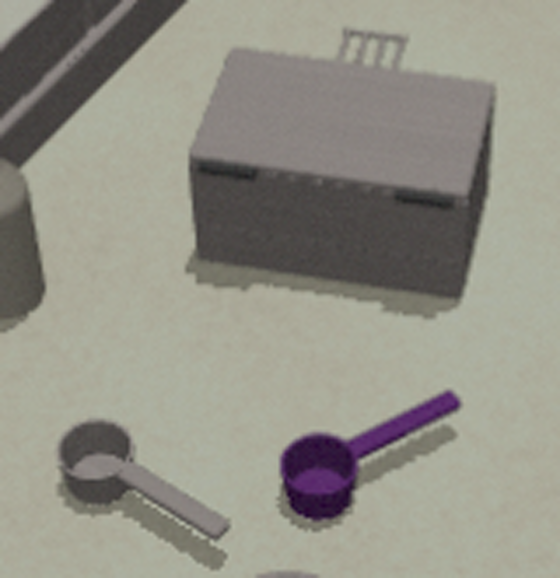

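```bash
cat > m.py <<'E'
from h import *
z=np.load("cams.npz",allow_pickle=True);a=z["a"].item();b=z["b"].item()
t=lambda u,v:((u+.5)/4-.5+190,(v+.5)/4-.5+140)
s=lambda u,v:((u+.5)/3.5-.5+200,(v+.5)/3.5-.5+170)
P={}
for n,p,q in [("A",(408,125),(190,157)),("B",(602,70),(232,50)),("C",(706,380),(492,85)),("D",(510,445),(468,192)),
  ("cup",(74,248),(95,448)),("hend",(46,418),(220,528)),("g1",(722,170),(345,32)),("g2",(744,242),(405,38))]:
    P[n],e=tri((a,t(*p)),(b,s(*q))); print(n,P[n].round(4),np.round(e,4))
E
cat > run1.py <<'E'
from m import *
A,B,C,D=[P[k] for k in "ABCD"]
print("dims",np.linalg.norm(A-B),np.linalg.norm(D-C),np.linalg.norm(A-D),np.linalg.norm(B-C))
dx=(A+D-B-C)[:2];dy=(A-D+B-C)[:2]
print("yaw x",np.arctan2(dx[1],dx[0]),"yaw from y", np.arctan2(dy[1],dy[0])-np.pi/2, np.arctan2(dy[1],dy[0])+np.pi/2)
print("centre",(A+B+C+D)/4)
d=P["cup"]-P["hend"];print("scoop yaw",np.arctan2(d[1],d[0]),np.linalg.norm(d[:2]))
E
python3 run1.py
```

```text
A [0.6237 0.134  0.1014] [0.0009 0.0009]
B [0.6589 0.0193 0.1013] [0. 0.]
C [ 0.4711 -0.0381  0.1022] [0.0005 0.0005]
D [0.4328 0.076  0.1069] [0. 0.]
cup [0.5692 0.3392 0.0312] [0.0018 0.0018]
hend [0.4639 0.3535 0.0298] [0.0017 0.0017]
g1 [ 0.6014 -0.0518  0.0903] [0.0006 0.0006]
g2 [ 0.556  -0.0633  0.0945] [0.0002 0.0002]
dims 0.11994157012058021 0.12037386213946095 0.19953143601138978 0.19644066238471772
yaw x 1.8815682111809493 yaw from y -1.2750862717423992 1.866506381847394
centre [0.54662587 0.04779466 0.10295624]
scoop yaw -0.13508533168391526 0.10632524671239421
```

```bash
cat > plan.py <<'E'
from h import *
from scipy.spatial.transform import Rotation as Ro
C0=np.array([0.546,0.048]);YAW=1.872
cx=np.array([np.cos(YAW),np.sin(YAW),0]);cy=np.array([-np.sin(YAW),np.cos(YAW),0]);ez=np.array([0,0,1.])
def cad(x,y,z): return np.array([*C0,0])+x*cx+y*cy+z*ez
def ori(xd,yd):
    xd=xd/np.linalg.norm(xd); yd=yd-xd*(xd@yd); yd/=np.linalg.norm(yd)
    return Ro.from_matrix(np.c_[xd,yd,np.cross(xd,yd)])
def lean(deg): # tool x direction: in caddy x-z plane, deg from vertical, coming from front
    a=np.radians(deg); return np.sin(a)*cx-np.cos(a)*ez
def go(pos,R):
    st=r.get_state(); R0=Ro.from_quat(st["eef_rot"])
    rv=(R*R0.inv()).as_rotvec(); d=(pos-st["tool_pos"])/0.04
    print("t",round(st["clock"],2),"tcp",st["tool_pos"].round(4),"F",st["contact_force"].round(1),"| shift units",d.round(2),"rotvec",rv.round(3),"minrows",round(max(np.abs(d).max(),np.linalg.norm(d)*.8,np.linalg.norm(rv)/.15),1))
E
python3 - <<'E'
from plan import *
z=np.load("cams.npz",allow_pickle=True);a=z["a"].item();b=z["b"].item()
print("shaker",tri((a,(411,274)),(b,(391,189)))) 
for n,uv,h in [("bowl",(172,278),.05),("purple cup",(232,256),.034),("purple end",(270,276),.034),("bottle grey",(250,120),.17),("greencap",(180,80),.17),("turner",(487,203),.01)]: print(n,onz(a,uv,h).round(3))
st=r.get_state();R0=Ro.from_quat(st["eef_rot"]);print("tool axes x,y,z rows:",R0.as_matrix().T.round(3).tolist())
s=r.snapshot("wrist");T=s["cam_to_world"];print("cam in tool",(R0.inv().apply(T[:3,3]-st["tool_pos"])).round(3))
d=lean(48); tip=cad(-.094,0,.039)
for sgn in (1,-1):
    R=ori(d,sgn*cy); print(sgn,(R*R0.inv()).as_rotvec().round(3)); go(tip-d*(.025+.08),R)
E
```

```text
shaker (array([ 0.37684436, -0.14494562,  0.08047445]), [np.float64(0.005655447857630275), np.float64(0.00565544785763041)])
bowl [0.377 0.417 0.05 ]
purple cup [0.433 0.277 0.034]
purple end [0.384 0.186 0.034]
bottle grey [0.724 0.229 0.17 ]
greencap [0.823 0.393 0.17 ]
turner [ 0.571 -0.359  0.01 ]
tool axes x,y,z rows: [[-0.0, 0.001, -1.0], [0.329, -0.944, -0.001], [-0.944, -0.329, 0.0]]
cam in tool [-0.12  -0.001 -0.077]
1 [ 0.418  0.83  -1.501]
t 0.3 tcp [ 0.2053 -0.5902  0.2635] F [0.5 0.3 1.2] | shift units [ 9.79 11.85 -3.86] rotvec [ 0.418  0.83  -1.501] minrows 12.7
-1 [ 0.822 -0.416  1.438]
t 0.3 tcp [ 0.2053 -0.5902  0.2635] F [0.5 0.3 1.2] | shift units [ 9.79 11.85 -3.86] rotvec [ 0.822 -0.416  1.439] minrows 12.7
```

Request:
play_rows(
  targets=[
    [[0.068,-0.035,0.12],[0.8,0.6,0],255],
    [[0.068,-0.035,0.12],[0.8,0.6,0],255],
    [[0.068,-0.035,0.12],[0.8,0.6,0],255],
    [[0.068,-0.035,0.12],[0.8,0.6,0],255],
    [[0.068,-0.035,0.12],[0.8,0.6,0],255],
  ],
  newtons=30,
)

```text
clock: 0.8
tool_pos: [0.366, -0.4698, 0.264]
eef_rot: [0.698, 0.423, -0.538, 0.21]
contact_force: [0.1, 0.1, 0.6]
opening: 0.571
```

Request:
play_rows(
  targets=[
    [[0.068,-0.035,0.12],[0.8,0.6,0],255],
    [[0.068,-0.035,0.12],[0.8,0.6,0],255],
    [[0.068,-0.035,0.12],[0.8,0.6,0],255],
    [[0.068,-0.035,0.12],[0.8,0.6,0],255],
    [[0.068,-0.035,0.12],[0.8,0.6,0],255],
  ],
)

```text
clock: 1.3
tool_pos: [0.526, -0.3503, 0.2635]
eef_rot: [0.611, 0.673, -0.313, 0.275]
contact_force: [0.7, -0.2, 0.9]
opening: 0.116
```

```bash
cat > pre.py <<'E'
from plan import *
d=lean(48); tip=cad(-.094,0,.039);R=ori(d,-cy)
go(tip-d*(.025+.08),R); print(r.get_state()["q"].round(2),r.get_state()["opening"])
E
python3 pre.py
```

```text
t 1.3 tcp [ 0.526  -0.3503  0.2635] F [ 0.7 -0.2  0.9] | shift units [ 1.78  5.85 -3.86] rotvec [ 0.136 -0.062  0.239] minrows 5.8
[ 0.97  1.07 -0.71  1.04  0.03  1.62  0.46] 0.11615355189816365
```

Request:
play_rows(
  targets=[
    [[0.03,-0.013,0.05],[0.35,0.7,-0.5],255],
    [[0.03,-0.013,0.05],[0.35,0.7,-0.5],255],
    [[0.03,-0.013,0.05],[0.35,0.7,-0.5],255],
    [[0.03,-0.013,0.05],[0.35,0.7,-0.5],255],
    [[0.015,-0.01,0.04],[0.38,0.7,-0.5],255],
  ],
)

```text
clock: 1.8
tool_pos: [0.5968, -0.2099, 0.1621]
eef_rot: [0.553, 0.751, -0.215, 0.288]
contact_force: [0.6, -0.3, -0.4]
opening: 0.005
```

```bash
python3 pre.py; python3 - <<'E'
from h import *
s=r.snapshot("wrist");cv2.imwrite("pics/w1.png",s["color"][:,:,::-1])
E
```

```text
t 1.8 tcp [ 0.5968 -0.2099  0.1621] F [ 0.6 -0.3 -0.4] | shift units [ 0.01  2.34 -1.32] rotvec [ 0.003 -0.002  0.001] minrows 2.3
[ 0.79  1.24 -0.78  1.06  0.05  1.51  0.55] 0.005458710758365527
```

View pics/w1.png

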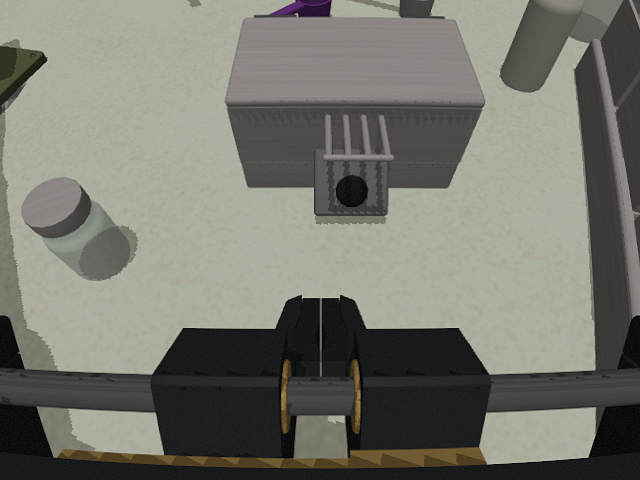

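The wrist view shows the button at about (351,191), the guard bar from (328,157) to (392,157), and the shaker at (75,230).

```bash
python3 - <<'E'
from plan import *
s=r.snapshot("wrist")
g=s["color"].astype(int); m=(g.max(2)<45).astype(np.uint8); m[:160]=0;m[225:]=0;m[:,:310]=0;m[:,390:]=0
n,l,st,c=cv2.connectedComponentsWithStats(m); print(st[1:].tolist(),c[1:].round(1).tolist())
B=cad(-.094,0,.039); print("pred btn",proj(s,B).round(1),"guard",proj(s,cad(-.11,-.024,.097)).round(1),proj(s,cad(-.11,.024,.097)).round(1))
for u in [(332,103-0),(228,103),(484,103),(242,18),(456,18)]: print(onz(s,u,.108).round(4))
print("lid pred",[cad(x,y,.108).round(4).tolist() for x,y in [(-.062,.1),(-.062,-.1),(.06,.1),(.06,-.1)]])
i=int(st[1:,4].argmax()+1); print("btn onz",onz(s,c[i],.039), B)
np.save("w1.npy",s,allow_pickle=True); np.save("w1uv.npy",c[i])
E
```

```text
[[335, 182, 32, 32, 826], [314, 221, 1, 1, 1], [358, 222, 9, 1, 9], [368, 222, 3, 1, 3], [372, 222, 1, 1, 1], [374, 222, 3, 1, 3], [379, 222, 1, 1, 1], [383, 222, 1, 1, 1]] [[350.3, 197.7], [314.0, 221.0], [362.0, 222.0], [369.0, 222.0], [372.0, 222.0], [375.0, 222.0], [379.0, 222.0], [383.0, 222.0]]
pred btn [353.2 201.3] guard [394.7 168.4] [324.8 167.9]
[ 0.5445 -0.0107  0.108 ]
[ 0.4704 -0.0333  0.108 ]
[0.6532 0.0264 0.108 ]
[0.4294 0.0823 0.108 ]
[0.6191 0.1453 0.108 ]
lid pred [[0.4689, -0.0409, 0.108], [0.6599, 0.0185, 0.108], [0.4327, 0.0756, 0.108], [0.6237, 0.135, 0.108]]
btn onz [ 0.57063339 -0.03885491  0.039     ] [ 0.57388697 -0.04176813  0.039     ]
```

```bash
sed -i 's/C0=.*;YAW/C0=np.array([0.545,0.0495]);YAW/' plan.py; sed -i 's/+.08)/+.03)/' pre.py; python3 pre.py
```

```text
t 1.9 tcp [ 0.5967 -0.2039  0.1609] F [-1.1  0.3 -0.1] | shift units [-0.29  3.12 -2.13] rotvec [-0.003 -0.005 -0.007] minrows 3.1
[ 0.78  1.24 -0.78  1.07  0.05  1.51  0.55] 0.005739818207682346
```

Request:
play_rows(
  targets=[
    [[0,0,0],[-0.05,0.6,-0.5],255],
    [[0,0,0],[-0.06,0.6,-0.5],255],
    [[0,0,0],[-0.06,0.6,-0.5],255],
    [[0,0,0],[-0.06,0.6,-0.4],255],
    [[0,0,0],[-0.05,0.6,-0.3],255],
  ],
)

```text
clock: 2.4
tool_pos: [0.5849, -0.0907, 0.0745]
eef_rot: [0.554, 0.751, -0.216, 0.289]
contact_force: [0.3, -0.9, 0.3]
opening: 0.003
```

```bash
python3 - <<'E'
from h import *
s=r.snapshot("wrist")
s=r.snapshot("wrist");cv2.imwrite("pics/w2.png",s["color"][:,:,::-1])
E
python3 pre.py; python3 - <<'E'
from plan import *
s=r.snapshot("wrist")
print("pred btn",proj(s,cad(-.094,0,.039)).round(1),"guard",proj(s,cad(-.11,-.024,.097)).round(1),proj(s,cad(-.11,.024,.097)).round(1))
d=lean(48); st=r.get_state(); t=st["tool_pos"]+Ro.from_quat(st["eef_rot"]).apply([.025,0,0]); print("tip pix",proj(s,t).round(1))
E
```

```text
t 2.5 tcp [ 0.5835 -0.0872  0.075 ] F [-0.4  0.5  0.9] | shift units [0.04 0.2  0.02] rotvec [ 0.001 -0.005 -0.003] minrows 0.2
[ 0.71  1.29 -0.78  1.34  0.06  1.15  0.5 ] 0.004905504776661027
pred btn [329.8 276.2] guard [401.7 243.4] [264.  243.4]
tip pix [322.9 324.7]
```

View pics/w2.png

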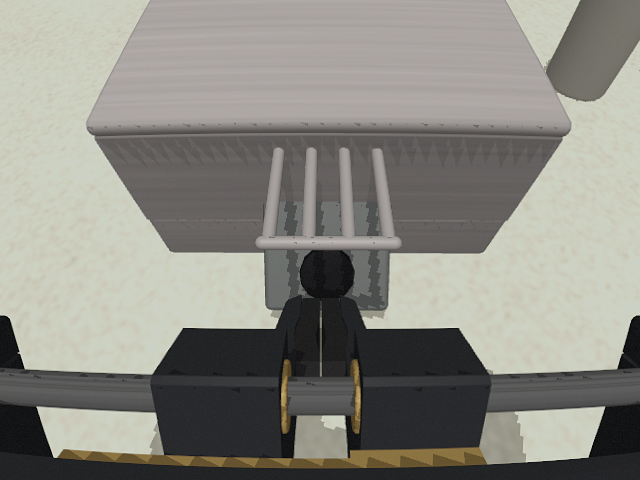

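Request:
play_rows(
  targets=[
    [[0,0,0],[-0.04,0.25,-0.15],255],
    [[0,0,0],[-0.05,0.25,-0.15],255],
    [[0,0,0],[-0.02,0.08,-0.07],255],
    [[0,0,0],[-0.02,0.08,-0.07],255],
    [[0,0,0],[0,0,0],255],
  ],
)

```text
clock: 3.05
tool_pos: [0.5799, -0.0637, 0.0578]
eef_rot: [0.553, 0.751, -0.215, 0.288]
contact_force: [-1.1, 0.0, 0.2]
opening: 0.003
```

```bash
python3 pre.py
```

```text
t 3.05 tcp [ 0.5799 -0.0637  0.0578] F [-1.1  0.   0.2] | shift units [ 0.13 -0.39  0.45] rotvec [ 0.003 -0.002  0.001] minrows 0.5
[ 0.69  1.31 -0.78  1.38  0.06  1.08  0.49] 0.0028882456912113197
```

Request:
play_rows(
  targets=[
    [[0,0,0],[-0.014,0.045,-0.042],255],
    [[0,0,0],[-0.014,0.045,-0.042],255],
    [[0,0,0],[-0.014,0.045,-0.042],255],
    [[0,0,0],[0,0,0],255],
  ],
)

```text
clock: 3.45
tool_pos: [0.5788, -0.0589, 0.0529]
eef_rot: [0.554, 0.751, -0.215, 0.289]
contact_force: [0.8, -1.4, 0.5]
opening: 0.004
```

Request:
play_rows(
  targets=[
    [[0,0,0],[-0.01,0.035,-0.035],255],
    [[0,0,0],[0,0,0],255],
  ],
)

```text
clock: 3.65
tool_pos: [0.578, -0.0569, 0.0516]
eef_rot: [0.553, 0.751, -0.215, 0.289]
contact_force: [-0.3, -1.1, 0.4]
opening: 0.004
```

```bash
python3 pre.py;python3 - <<'E'
from h import *
s=r.snapshot("top");cv2.imwrite("pics/t2.png",s["color"][:,:,::-1])
E
```

```text
t 3.65 tcp [ 0.578  -0.0569  0.0516] F [-0.3 -1.1  0.4] | shift units [ 0.18 -0.56  0.6 ] rotvec [ 0.003 -0.002  0.001] minrows 0.7
[ 0.69  1.31 -0.78  1.4   0.06  1.06  0.48] 0.004311030269064296
```

View pics/t2.png

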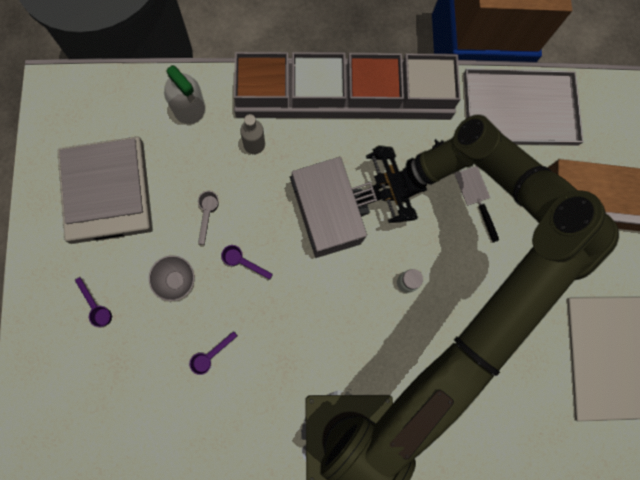

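The lid (330,205) is still shut and the arm is clear of the shaker, so I'll press deeper.

Request:
play_rows(
  targets=[
    [[0,0,0],[-0.01,0.035,-0.035],255],
    [[0,0,0],[0,0,0],255],
  ],
)

```text
clock: 3.9
tool_pos: [0.5776, -0.0557, 0.0505]
eef_rot: [0.553, 0.751, -0.215, 0.289]
contact_force: [-0.2, -2.9, 2.3]
opening: 0.003
```

Request:
play_rows(
  targets=[
    [[0,0,0],[-0.01,0.035,-0.035],255],
    [[0,0,0],[0,0,0],255],
  ],
)

```text
clock: 4.1
tool_pos: [0.5774, -0.0551, 0.0497]
eef_rot: [0.554, 0.751, -0.215, 0.289]
contact_force: [-0.7, -6.1, 7.0]
opening: 0.009
```

```bash
python3 pre.py;python3 - <<'E'
from h import *
s=r.snapshot("wrist");cv2.imwrite("pics/w3.png",s["color"][:,:,::-1])
E
```

```text
t 4.1 tcp [ 0.5774 -0.0551  0.0497] F [-0.7 -6.1  7. ] | shift units [ 0.19 -0.61  0.65] rotvec [ 0.004 -0.002  0.002] minrows 0.7
[ 0.69  1.32 -0.78  1.4   0.07  1.05  0.48] 0.008686295178788696
```

View pics/w3.png

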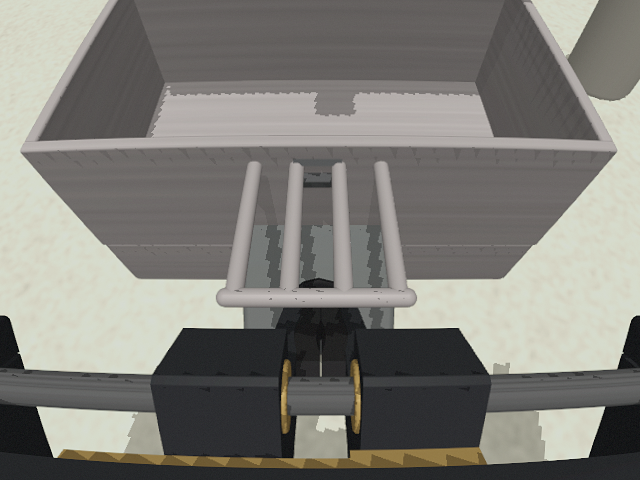

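The wrist view shows the caddy open, with the inner floor in sight. Now I'll retreat along the axis.

Request:
play_rows(
  targets=[
    [[0,0,0],[0.15,-0.5,0.47],255],
    [[0,0,0],[0.2,-0.7,0.66],255],
    [[0,0,0],[0.1,-0.5,0.8],255],
    [[0,0,0],[0,0,1],255],
    [[0,0,0],[0,0,1],255],
  ],
)

```text
clock: 4.65
tool_pos: [0.5952, -0.1224, 0.2068]
eef_rot: [0.554, 0.751, -0.215, 0.288]
contact_force: [0.7, -0.1, -0.1]
opening: 0.004
```

```bash
cat > sc.py <<'E'
from plan import *
import sys
g=np.array([0.5097,0.3473]); syaw=-0.135
sx=np.array([np.cos(syaw),np.sin(syaw),0]); sy=np.array([-np.sin(syaw),np.cos(syaw),0])
z=float(sys.argv[1])
for s in (1,-1): go(np.array([*g,z]),ori(-ez,s*sy))
print(r.get_state()["q"].round(2))
E
python3 sc.py 0.20
```

```text
t 4.65 tcp [ 0.5952 -0.1224  0.2068] F [ 0.7 -0.1 -0.1] | shift units [-2.14 11.74 -0.17] rotvec [-0.567 -0.673  1.069] minrows 11.7
t 4.65 tcp [ 0.5952 -0.1224  0.2068] F [ 0.7 -0.1 -0.1] | shift units [-2.14 11.74 -0.17] rotvec [-0.753  0.634 -1.868] minrows 14.1
[ 0.74  1.14 -0.82  1.24 -0.01  1.37  0.45]
```

Request:
play_rows(
  targets=[
    [[-0.038,-0.045,0.071],[-0.14,0.3,1],100],
    [[-0.038,-0.045,0.071],[-0.14,0.4,1],100],
    [[-0.038,-0.045,0.071],[-0.14,0.4,1],100],
    [[-0.038,-0.045,0.071],[-0.14,0.5,1],100],
    [[-0.038,-0.045,0.071],[-0.14,0.9,0.2],100],
  ],
)

```text
clock: 5.15
tool_pos: [0.569, -0.0219, 0.3781]
eef_rot: [0.404, 0.774, -0.166, 0.458]
contact_force: [0.2, 0.1, 0.7]
opening: 0.436
```

Request:
play_rows(
  targets=[
    [[-0.038,-0.045,0.071],[-0.14,0.95,0],100],
    [[-0.038,-0.045,0.071],[-0.14,0.95,0],100],
    [[-0.038,-0.045,0.071],[-0.14,0.95,0],100],
    [[-0.038,-0.045,0.071],[-0.14,0.95,0],100],
    [[-0.038,-0.045,0.071],[-0.14,0.95,0],100],
  ],
)

```text
clock: 5.65
tool_pos: [0.5384, 0.1696, 0.3739]
eef_rot: [0.23, 0.76, -0.11, 0.598]
contact_force: [0.0, 0.4, 0.2]
opening: 0.605
```

Request:
play_rows(
  targets=[
    [[-0.038,-0.045,0.071],[-0.14,0.95,0],100],
    [[-0.038,-0.045,0.071],[-0.14,0.95,-0.7],100],
    [[-0.038,-0.045,0.071],[-0.14,0.9,-0.9],100],
    [[-0.038,-0.045,0.071],[-0.14,0.8,-1],100],
    [[-0.038,-0.045,0.071],[-0.14,0.8,-1],100],
  ],
)

```text
clock: 6.15
tool_pos: [0.5107, 0.3428, 0.2319]
eef_rot: [0.047, 0.704, -0.047, 0.708]
contact_force: [0.2, -0.9, -0.7]
opening: 0.611
```

```bash
python3 sc.py 0.20; python3 - <<'E'
from h import *
s=r.snapshot("wrist")
s=r.snapshot("wrist");cv2.imwrite("pics/w4.png",s["color"][:,:,::-1])
E
```

```text
t 6.15 tcp [0.5107 0.3428 0.2319] F [ 0.2 -0.9 -0.7] | shift units [-0.03  0.11 -0.8 ] rotvec [ 0.001  0.006 -0.002] minrows 0.8
t 6.15 tcp [0.5107 0.3428 0.2319] F [ 0.2 -0.9 -0.7] | shift units [-0.03  0.11 -0.8 ] rotvec [-9.000e-03  2.000e-03  3.139e+00] minrows 20.9
[-0.25  0.81 -0.79  1.62  0.67  0.99  0.18]
```

View pics/w4.png

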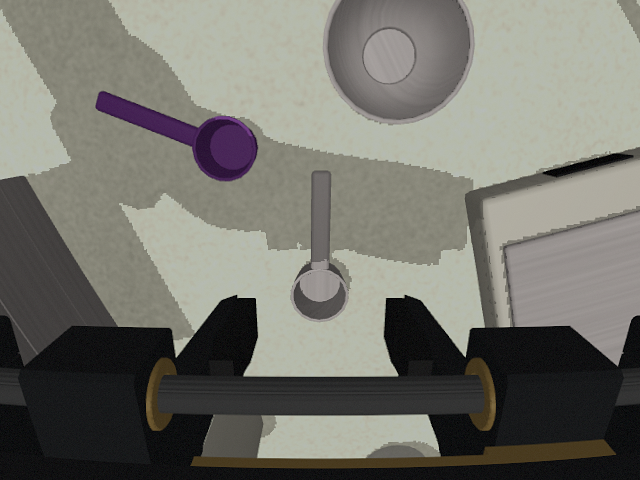

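The wrist view shows the steel scoop, handle from (320,172) to (320,265) and cup at (320,292), lying between the open fingers. The purple scoop is at (225,148).

```bash
python3 - <<'E'
from m import *
from scipy.spatial.transform import Rotation as Ro
s=r.snapshot("wrist"); cv2.imwrite("pics/w5.png",s["color"][:,:,::-1])
hs=s["color"].astype(int)
print("wrist@.034 end",onz(s,(320.5,171.5),.034).round(4),"cup",onz(s,(320,293),.034).round(4),"junction",onz(s,(320,262),.034).round(4))
print("3view end",tri((a,t(46,418)),(b,tuple(__import__('m').s(220,528))),(s,(320.5,172)))if 0 else "")
for n in ("cup","hend"): print(n,proj(s,P[n]).round(1))
# height via wrist+top
top=lambda p:(a,((p[0]+.5)/4-.5+190,(p[1]+.5)/4-.5+140))
print(tri(top((46,418)),(s,(320.5,172))),tri(top((74,248)),(s,(320,293))))
st=r.get_state();print(st["tool_pos"])
E
```

```text
A [0.6237 0.134  0.1014] [0.0009 0.0009]
B [0.6589 0.0193 0.1013] [0. 0.]
C [ 0.4711 -0.0381  0.1022] [0.0005 0.0005]
D [0.4328 0.076  0.1069] [0. 0.]
cup [0.5692 0.3392 0.0312] [0.0018 0.0018]
hend [0.4639 0.3535 0.0298] [0.0017 0.0017]
g1 [ 0.6014 -0.0518  0.0903] [0.0006 0.0006]
g2 [ 0.556  -0.0633  0.0945] [0.0002 0.0002]
wrist@.034 end [0.4615 0.3525 0.034 ] cup [0.5668 0.3391 0.034 ] junction [0.538  0.3427 0.034 ]
3view end 
cup [320.4 294.2]
hend [322.1 173.7]
(array([0.46198249, 0.35250125, 0.03197145]), [np.float64(0.0001592154713226963), np.float64(0.0001592154713226846)]) (array([0.56785231, 0.3387663 , 0.03102065]), [np.float64(0.000325517278124297), np.float64(0.00032551727812427165)])
[0.50726408 0.34423872 0.23083291]
```

Request:
play_rows(
  targets=[
    [[0,0,0.003],[0,0.03,-1],100],
    [[0,0,0.003],[0,0.03,-1],100],
    [[0,0,0],[0,0,-1],100],
    [[0,0,0],[0,0,-0.8],100],
    [[0,0,0],[0,0,-0.4],100],
  ],
)

```text
clock: 6.8
tool_pos: [0.5119, 0.341, 0.0632]
eef_rot: [0.046, 0.705, -0.048, 0.706]
contact_force: [-1.4, -0.8, -0.7]
opening: 0.611
```

```bash
sed -i 's/0.5097,0.3473/0.5075,0.3467/;s/syaw=-0.135/syaw=-0.13/' sc.py; python3 sc.py 0.044
```

```text
t 6.8 tcp [0.5119 0.341  0.0632] F [-1.4 -0.8 -0.7] | shift units [-0.11  0.14 -0.48] rotvec [0.003 0.002 0.004] minrows 0.5
t 6.8 tcp [0.5119 0.341  0.0632] F [-1.4 -0.8 -0.7] | shift units [-0.11  0.14 -0.48] rotvec [ 3.000e-03 -5.000e-03 -3.138e+00] minrows 20.9
[-0.33  1.03 -0.63  1.71  0.88  0.72  0.01]
```

Request:
play_rows(
  targets=[
    [[0,0,0],[-0.05,0.07,-0.2],100],
    [[0,0,0],[0,0,-0.15],100],
    [[0,0,0],[0,0,0],100],
  ],
)

```text
clock: 7.1
tool_pos: [0.5102, 0.3466, 0.0521]
eef_rot: [0.047, 0.704, -0.046, 0.707]
contact_force: [0.1, 0.2, 1.1]
opening: 0.607
```

```bash
python3 sc.py 0.044
```

```text
t 7.1 tcp [0.5102 0.3466 0.0521] F [0.1 0.2 1.1] | shift units [-0.07  0.   -0.2 ] rotvec [-0.     0.005  0.001] minrows 0.2
t 7.1 tcp [0.5102 0.3466 0.0521] F [0.1 0.2 1.1] | shift units [-0.07  0.   -0.2 ] rotvec [ 8.00e-03  1.00e-03 -3.14e+00] minrows 20.9
[-0.34  1.04 -0.61  1.71  0.9   0.7  -0.01]
```

Request:
play_rows(
  targets=[
    [[0,0,0],[-0.03,0,-0.2],100],
    [[0,0,0],[0,0,0],100],
    [[0,0,0],[0,0,0],255],
    [[0,0,0],[0,0,0],255],
    [[0,0,0],[0,0,0],255],
  ],
  newtons=40,
)

```text
clock: 7.6
tool_pos: [0.5087, 0.3463, 0.0436]
eef_rot: [0.046, 0.704, -0.046, 0.707]
contact_force: [-0.0, 0.1, 0.5]
opening: 0.359
```

Request:
play_rows(
  targets=[
    [[0,0,0],[0,0,0],255],
    [[0,0,0],[0,0,0],255],
    [[0,0,0],[0,0,0],255],
    [[0,0,0],[0,0,0],255],
  ],
)

```text
clock: 8.0
tool_pos: [0.5086, 0.3462, 0.0434]
eef_rot: [0.046, 0.704, -0.046, 0.707]
contact_force: [-0.4, 0.5, 0.1]
opening: 0.174
```

```bash
python3 sc.py 0.044; python3 - <<'E'
from h import *
s=r.snapshot("wrist");cv2.imwrite("pics/w6.png",s["color"][:,:,::-1])
s=r.snapshot("side");cv2.imwrite("pics/s6.png",s["color"][:,:,::-1])
E
```

```text
t 8.0 tcp [0.5086 0.3462 0.0434] F [-0.4  0.5  0.1] | shift units [-0.03  0.01  0.01] rotvec [0.001 0.004 0.001] minrows 0.0
t 8.0 tcp [0.5086 0.3462 0.0434] F [-0.4  0.5  0.1] | shift units [-0.03  0.01  0.01] rotvec [ 7.00e-03 -1.00e-03 -3.14e+00] minrows 20.9
[-0.35  1.05 -0.6   1.71  0.91  0.68 -0.02]
```

View pics/w6.png

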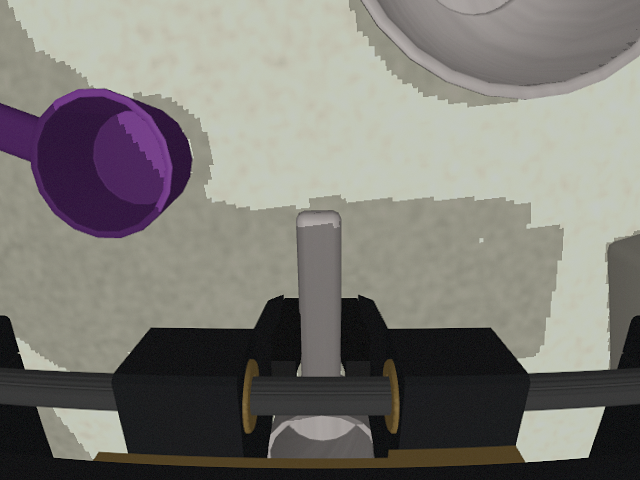

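View pics/s6.png

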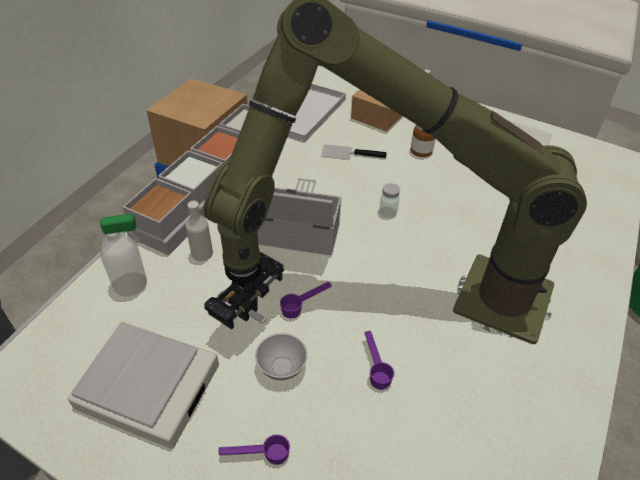

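```bash
python3 - <<'E'
from h import *
s=r.snapshot("side");cv2.imwrite("pics/s7.png",cv2.resize(s["color"][150:270,220:370,::-1],None,fx=4,fy=4,interpolation=cv2.INTER_CUBIC))
s=r.snapshot("top");cv2.imwrite("pics/t7.png",cv2.resize(s["color"][110:310,180:400,::-1],None,fx=3,fy=3,interpolation=cv2.INTER_CUBIC))
E
```

```text
(no output)
```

View pics/s7.png

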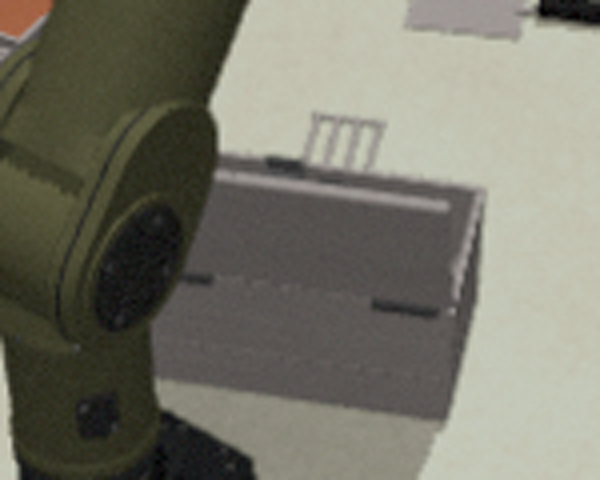

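View pics/t7.png

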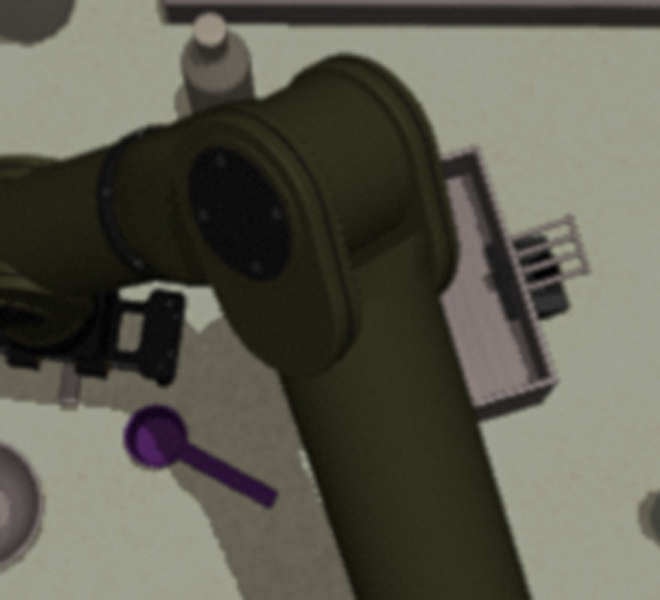

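```bash
cat > place.py <<'E'
from plan import *
import sys
def pl(hx,hy,hz,deg):
    d=lean(deg); R=ori(d,cx); go(cad(hx,hy,hz)-.0134*d,R)
pl(*[float(v) for v in sys.argv[1:5]])
E
python3 place.py -.015 .014 .30 14; python3 - <<'E'
from plan import *
z=np.load("cams.npz",allow_pickle=True);a=z["a"].item();b=z["b"].item()
f=lambda u,v,k,x,y:((u+.5)/k-.5+x,(v+.5)/k-.5+y)
print("rim obs",onz(a,f(477,149,3,180,110),.1),onz(a,f(553,381,3,180,110),.1),"pred",cad(-.06,-.1,.1),cad(-.06,.1,.1))
print("lid free right corner obs",f(450,207,4,220,150),"pred",proj(b,cad(.06+.039+.003,.1,.22)),proj(b,cad(.06,.1,.104)))
for th in (1.5,1.7,1.9):
  l=.122;print(th,[proj(b,cad(.06-l*np.cos(th)+n*np.sin(th),y,.104+l*np.sin(th)+n*np.cos(th))).round(1).tolist() for n in (.004,-.004) for y in (.1,)])
E
```

```text
t 8.2 tcp [0.5086 0.3462 0.0434] F [ 0.1 -0.1  0.2] | shift units [ 0.71 -7.96  6.74] rotvec [0.245 0.025 0.431] minrows 8.4
rim obs [0.65386609 0.0227696  0.1       ] [ 0.4671922  -0.03316837  0.1       ] pred [0.6582982  0.02186819 0.1       ] [ 0.46730219 -0.0374658   0.1       ]
lid free right corner obs (332.125, 201.375) pred [332.35916155 201.02213987] [333.53149161 225.81038421]
1.5 [[335.9, 185.7], [336.4, 183.7]]
1.7 [[334.1, 193.0], [334.7, 190.4]]
1.9 [[332.2, 202.0], [332.8, 198.9]]
```

Request:
play_rows(
  targets=[
    [[0,0,0],[0,0,0.3],255],
    [[0,0,0],[0,0,0.8],255],
    [[0,0,0],[0,0,1],255],
    [[0,0,0],[0,0,1],255],
    [[0,0,0],[0,0,1],255],
  ],
)

```text
clock: 8.7
tool_pos: [0.5081, 0.3457, 0.2093]
eef_rot: [0.046, 0.704, -0.047, 0.707]
contact_force: [0.2, 0.6, -0.8]
opening: 0.172
```

Request:
play_rows(
  targets=[
    [[0,0,0],[0,0,1],255],
    [[0,0,0],[0,0,1],255],
    [[0,0,0],[0,0,0.6],255],
    [[0,0,0],[0,0,0.2],255],
    [[0,0,0],[0,0,0],255],
  ],
)

```text
clock: 9.2
tool_pos: [0.5085, 0.3461, 0.3202]
eef_rot: [0.046, 0.704, -0.046, 0.707]
contact_force: [0.0, -0.7, -2.3]
opening: 0.174
```

```bash
python3 place.py -.015 .014 .30 14; python3 - <<'E'
from h import *
s=r.snapshot("wrist");cv2.imwrite("pics/w8.png",s["color"][:,:,::-1]); print(r.get_state()["opening"])
E
```

```text
t 9.2 tcp [0.5085 0.3461 0.3202] F [ 0.  -0.7 -2.3] | shift units [ 0.71 -7.96 -0.18] rotvec [0.244 0.026 0.431] minrows 8.0
0.16994433249315793
```

View pics/w8.png

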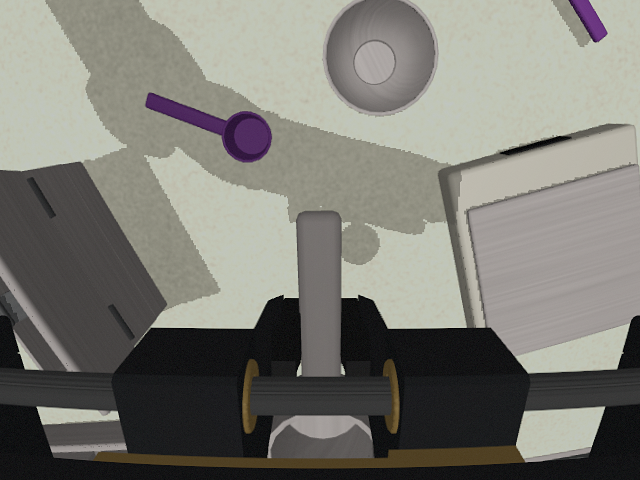

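The scoop is held as gripped: handle end still at (319,215), the same pixel as before the lift. Now I'll carry it over the caddy.

Request:
play_rows(
  targets=[
    [[0.02,0,0.04],[0.05,-0.5,0],255],
    [[0.027,0.003,0.048],[0.08,-0.8,0],255],
    [[0.027,0.003,0.048],[0.08,-0.9,0],255],
    [[0.027,0.003,0.048],[0.08,-0.9,0],255],
    [[0.027,0.003,0.048],[0.08,-0.9,0],255],
  ],
)

```text
clock: 9.75
tool_pos: [0.5224, 0.1838, 0.3172]
eef_rot: [0.008, 0.712, 0.081, 0.698]
contact_force: [1.1, 0.3, -1.5]
opening: 0.176
```

Request:
play_rows(
  targets=[
    [[0.027,0.003,0.048],[0.08,-0.9,0],255],
    [[0.027,0.003,0.048],[0.08,-0.9,0],255],
    [[0.027,0.003,0.048],[0.08,-0.9,0],255],
    [[0.027,0.003,0.048],[0.08,-0.8,0],255],
    [[0,0,0],[0.02,-0.4,0],255],
  ],
)

```text
clock: 10.25
tool_pos: [0.5368, 0.0249, 0.3161]
eef_rot: [-0.019, 0.709, 0.183, 0.681]
contact_force: [-0.7, -1.0, -2.0]
opening: 0.173
```

Request:
play_rows(
  targets=[
    [[0,0,0],[0,0,0],255],
    [[0,0,0],[0,0,0],255],
  ],
)

```text
clock: 10.45
tool_pos: [0.5362, 0.0316, 0.3189]
eef_rot: [-0.021, 0.707, 0.186, 0.682]
contact_force: [0.1, 0.7, -1.7]
opening: 0.174
```

```bash
python3 place.py -.015 .014 .30 14; python3 - <<'E'
from plan import *
s=r.snapshot("wrist");cv2.imwrite("pics/w9.png",s["color"][:,:,::-1]); print(r.get_state()["opening"])
for x,y in [(-.06,.1),(-.06,-.1),(.06,.1),(-.055,.095),(.055,.095)]: print(x,y,proj(s,cad(x,y,.1)).round(1))
E
```

```text
t 10.45 tcp [0.5362 0.0316 0.3189] F [ 0.1  0.7 -1.7] | shift units [ 0.02 -0.09 -0.15] rotvec [0.007 0.001 0.006] minrows 0.1
0.17624929263569722
-0.06 0.1 [199. 116.]
-0.06 -0.1 [219.4 337.6]
0.06 0.1 [343.  114.9]
-0.055 0.095 [205.9 122.3]
0.055 0.095 [337.4 120.8]
```

View pics/w9.png

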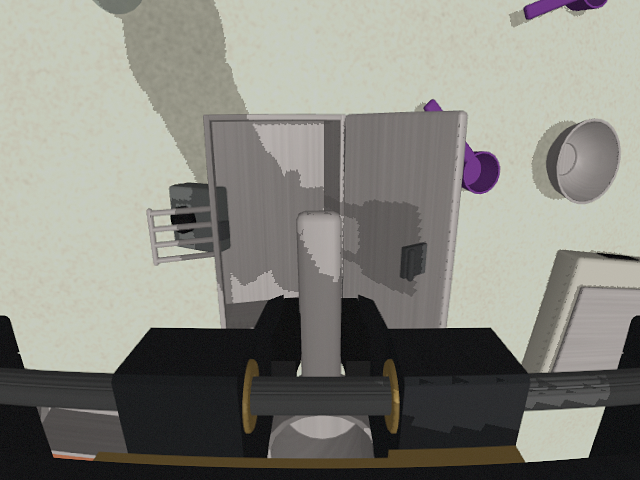

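```bash
sed -i 's/C0=.*;YAW/C0=np.array([0.544,0.0515]);YAW/' plan.py; python3 place.py -.015 .014 .18 14; python3 - <<'E'
from plan import *
s=r.snapshot("wrist")
for x,y in [(-.06,.1),(.06,.1),(-.055,.095)]: print(x,y,proj(s,cad(x,y,.1)).round(1))
for y in (-.024,.024): print(proj(s,cad(-.11,y,.097)))
print(proj(s,cad(.06+.041,.1,.219)))
E
```

```text
t 10.5 tcp [0.5362 0.0324 0.3194] F [-0.6  0.9 -1.5] | shift units [-0.   -0.06 -3.16] rotvec [0.007 0.002 0.004] minrows 3.2
-0.06 0.1 [201.1 114.9]
0.06 0.1 [344.8 114.1]
-0.055 0.095 [207.9 121.2]
[155.31311757 264.5011358 ]
[148.00907607 210.6584041 ]
[466.45803977 110.54843594]
```

Request:
play_rows(
  targets=[
    [[0.003,0,0],[0,-0.03,-0.6],255],
    [[0.003,0,0],[0,-0.03,-0.9],255],
    [[0,0,0],[0,0,-0.9],255],
    [[0,0,0],[0,0,-0.6],255],
    [[0,0,0],[0,0,0],255],
  ],
)

```text
clock: 11.05
tool_pos: [0.5348, 0.0287, 0.1968]
eef_rot: [-0.02, 0.708, 0.188, 0.68]
contact_force: [0.1, -0.8, -0.9]
opening: 0.175
```

```bash
python3 place.py -.015 .014 .10 14; python3 - <<'E'
from plan import *
s=r.snapshot("wrist");cv2.imwrite("pics/w10.png",s["color"][:,:,::-1])
s=r.snapshot("side");cv2.imwrite("pics/s10.png",cv2.resize(s["color"][120:270,200:370,::-1],None,fx=4,fy=4,interpolation=cv2.INTER_CUBIC))
E
```

```text
t 11.05 tcp [0.5348 0.0287 0.1968] F [ 0.1 -0.8 -0.9] | shift units [ 0.03  0.03 -2.09] rotvec [ 0.003 -0.003  0.004] minrows 2.1
```

View pics/w10.png

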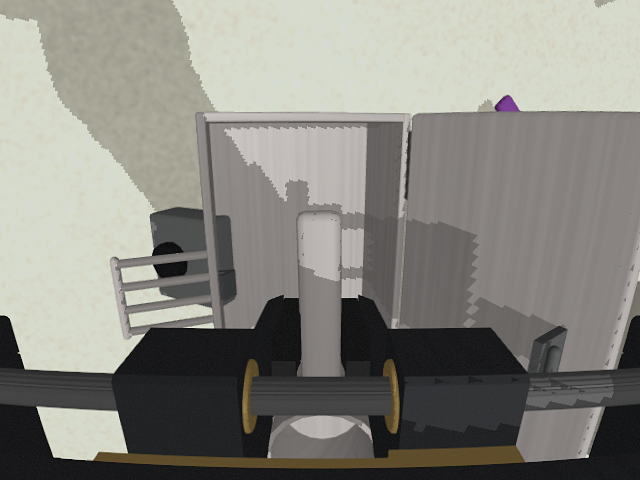

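View pics/s10.png

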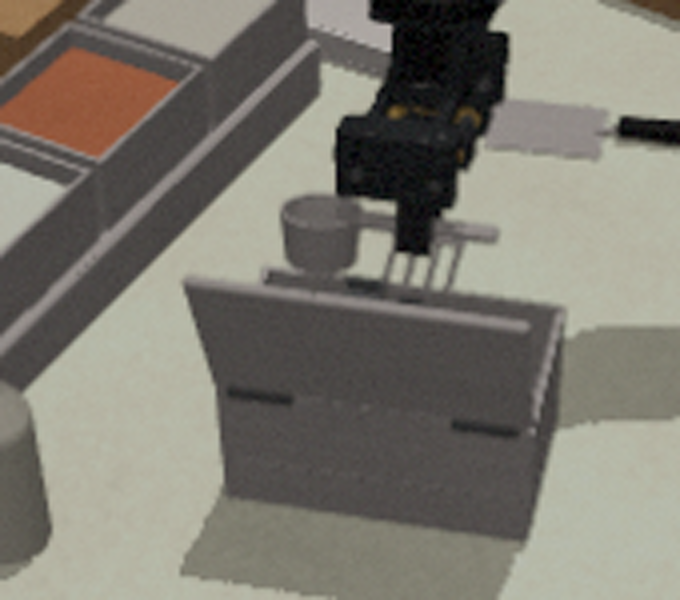

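The wrist view shows the handle at (320,215) inside the rim outline, x from 210 to 405, with the lid open on the right. Continuing down.

Request:
play_rows(
  targets=[
    [[0,0,0],[0.01,0.01,-0.5],255],
    [[0,0,0],[0.01,0.01,-0.6],255],
    [[0,0,0],[0,0,-0.5],255],
    [[0,0,0],[0,0,-0.4],255],
    [[0,0,0],[0,0,0],255],
  ],
)

```text
clock: 11.65
tool_pos: [0.5376, 0.0287, 0.1189]
eef_rot: [-0.019, 0.707, 0.187, 0.682]
contact_force: [-0.3, -0.3, -1.3]
opening: 0.175
```

```bash
python3 place.py -.015 .014 .076 14; python3 - <<'E'
from plan import *
s=r.snapshot("wrist");cv2.imwrite("pics/w11.png",s["color"][:,:,::-1])
E
```

```text
t 11.65 tcp [0.5376 0.0287 0.1189] F [-0.3 -0.3 -1.3] | shift units [-0.04  0.03 -0.75] rotvec [0.003 0.002 0.007] minrows 0.7
```

View pics/w11.png

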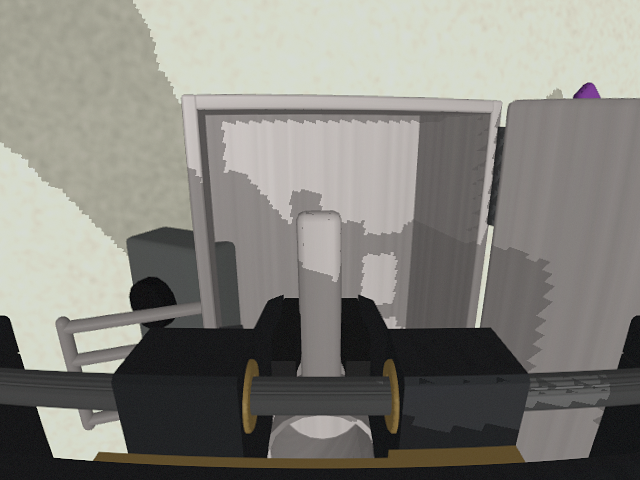

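Request:
play_rows(
  targets=[
    [[0,0,0],[-0.02,0.01,-0.25],255],
    [[0,0,0],[-0.02,0.01,-0.25],255],
    [[0,0,0],[0,0,0],255],
  ],
)

```text
clock: 12.0
tool_pos: [0.5354, 0.029, 0.0983]
eef_rot: [-0.019, 0.707, 0.187, 0.682]
contact_force: [0.3, 0.4, -1.5]
opening: 0.174
```

Request:
play_rows(
  targets=[
    [[0,0,0],[0,0,-0.1],255],
    [[0,0,0],[0,0,-0.08],255],
    [[0,0,0],[0,0,0],255],
  ],
)

```text
clock: 12.3
tool_pos: [0.5361, 0.0292, 0.0918]
eef_rot: [-0.019, 0.706, 0.187, 0.682]
contact_force: [-0.6, -0.1, -1.3]
opening: 0.173
```

```bash
python3 place.py -.015 .014 .076 14
```

```text
t 12.3 tcp [0.5361 0.0292 0.0918] F [-0.6 -0.1 -1.3] | shift units [-0.    0.02 -0.07] rotvec [0.002 0.002 0.007] minrows 0.1
```

Request:
play_rows(
  targets=[
    [[0,0,0],[0,0,-0.05],255],
    [[0,0,0],[0,0,-0.03],255],
    [[0,0,0],[0,0,0],255],
  ],
)

```text
clock: 12.6
tool_pos: [0.5362, 0.0293, 0.0889]
eef_rot: [-0.019, 0.706, 0.187, 0.682]
contact_force: [-0.5, -0.7, -1.9]
opening: 0.173
```

Request:
play_rows(
  targets=[
    [[0,0,0],[0,0,-0.03],255],
    [[0,0,0],[0,0,0],255],
  ],
)

```text
clock: 12.8
tool_pos: [0.5362, 0.0294, 0.0877]
eef_rot: [-0.019, 0.706, 0.187, 0.683]
contact_force: [-0.2, 0.2, -0.8]
opening: 0.17
```

```bash
python3 place.py -.015 .014 .076 14
```

```text
t 12.8 tcp [0.5362 0.0294 0.0877] F [-0.2  0.2 -0.8] | shift units [-0.    0.01  0.03] rotvec [0.002 0.003 0.007] minrows 0.1
```

Request:
play_rows(
  targets=[
    [[0,0,0],[0,0,-0.03],255],
    [[0,0,0],[0,0,0],255],
  ],
)

```text
clock: 13.0
tool_pos: [0.536, 0.0295, 0.0867]
eef_rot: [-0.019, 0.706, 0.187, 0.682]
contact_force: [-1.7, -0.2, 1.2]
opening: 0.174
```

Request:
play_rows(
  targets=[
    [[0,0,0],[0,0,-0.03],255],
    [[0,0,0],[0,0,0],255],
  ],
)

```text
clock: 13.2
tool_pos: [0.5357, 0.0296, 0.0856]
eef_rot: [-0.019, 0.706, 0.188, 0.682]
contact_force: [-3.5, -0.7, 4.5]
opening: 0.174
```

Request:
play_rows(
  targets=[
    [[0,0,0],[0,0,0],195],
    [[0,0,0],[0,0,0],180],
    [[0,0,0],[0,0,0],180],
    [[0,0,0],[0,0,0],180],
    [[0,0,0],[0,0,0],180],
  ],
)

```text
clock: 13.7
tool_pos: [0.5365, 0.0299, 0.0856]
eef_rot: [-0.018, 0.706, 0.188, 0.683]
contact_force: [-0.5, 1.6, 1.0]
opening: 0.294
```

```bash
python3 place.py -.015 .014 .076 14; python3 - <<'E'
from plan import *
s=r.snapshot("wrist");cv2.imwrite("pics/w12.png",s["color"][:,:,::-1])
E
```

```text
t 13.7 tcp [0.5365 0.0299 0.0856] F [-0.5  1.6  1. ] | shift units [-0.01  0.    0.09] rotvec [0.001 0.003 0.007] minrows 0.1
```

View pics/w12.png

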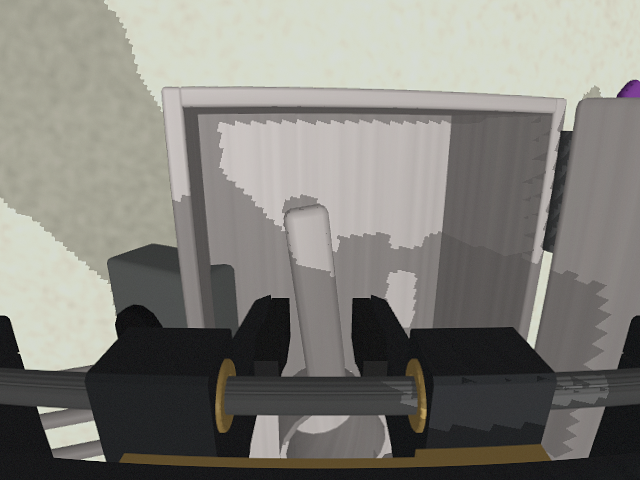

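The scoop is let go and lies flat in the caddy, handle end at (307,210). I'll withdraw along the finger axis.

Request:
play_rows(
  targets=[
    [[0,0,0],[0.02,-0.05,0.2],180],
    [[0,0,0],[0.02,-0.06,0.25],180],
    [[0,0,0],[0.03,-0.1,0.4],180],
    [[0,0,0],[0.04,-0.12,0.5],180],
    [[0,0,0],[0.04,-0.12,0.5],180],
  ],
)

```text
clock: 14.25
tool_pos: [0.5423, 0.0097, 0.1604]
eef_rot: [-0.019, 0.706, 0.186, 0.683]
contact_force: [0.1, 0.0, 0.3]
opening: 0.295
```

Request:
play_rows(
  targets=[
    [[0,0,0],[0.04,-0.12,0.8],180],
    [[0,0,0],[0.04,-0.12,1],180],
    [[0,0,0],[0,0,1],255],
    [[0,0,0],[0,0,1],255],
    [[0,0,0],[0,0,0],255],
  ],
)

```text
clock: 14.75
tool_pos: [0.5477, 0.0022, 0.3173]
eef_rot: [-0.019, 0.703, 0.187, 0.686]
contact_force: [-0.4, 0.6, -0.1]
opening: 0.045
```

```bash
python3 - <<'E'
from plan import *
s=r.snapshot("wrist");cv2.imwrite("pics/w13.png",s["color"][:,:,::-1])
st=r.get_state();print(st["tool_pos"],st["contact_force"],st["clock"])
E
```

```text
[0.54655508 0.00126006 0.31437215] [0.15575924 0.25745726 0.59248269] 14.8
```

View pics/w13.png

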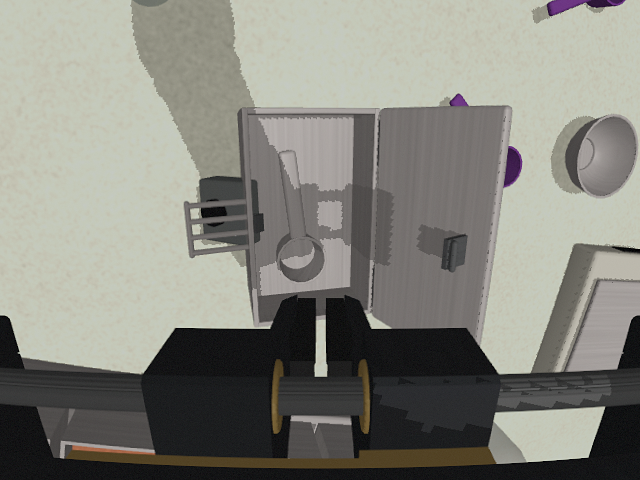

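The scoop lies flat inside, cup at (300,260) and handle end at (288,152), with the lid still open. Next I'll plan the closing path behind the lid.

```bash
cat > lid.py <<'E'
from plan import *
R=ori(-ez,cx)
st=r.get_state();R0=Ro.from_quat(st["eef_rot"])
p=st["tool_pos"]-np.array([*C0,0]); print("cad",(p@cx).round(4),(p@cy).round(4),p[2].round(4),"F",st["contact_force"].round(1),"t",round(st["clock"],2),"rv",(R*R0.inv()).as_rotvec().round(3))
last=st["tool_pos"]
W=[(.145,.30),(.145,.195),(.115,.195)]
for th in (90,75,60,45,30,20,10,5):
    a=np.radians(th); rho=.095+.01*(1-th/90)
    W.append((.06-rho*np.cos(a)+.004*np.sin(a)+.0175+(.0 if th>30 else 0),.104+rho*np.sin(a)+.004*np.cos(a)))
W+=[(-.045,.108)]
for x,z in W:
    q=cad(x,0,z+.025); print("tip x %.3f z %.3f"%(x,z),"d units",((q-last)/.04).round(2)); last=q
E
python3 lid.py
```

```text
cad -0.0487 0.0125 0.3144 F [0.2 0.3 0.6] t 14.8 rv [-0.23  -0.064  0.008]
tip x 0.145 z 0.300 d units [-1.14  4.72  0.27]
tip x 0.145 z 0.195 d units [ 0.    0.   -2.62]
tip x 0.115 z 0.195 d units [ 0.22 -0.72  0.  ]
tip x 0.081 z 0.199 d units [ 0.25 -0.8   0.1 ]
tip x 0.056 z 0.198 d units [ 0.19 -0.6  -0.01]
tip x 0.032 z 0.191 d units [ 0.18 -0.59 -0.18]
tip x 0.010 z 0.178 d units [ 0.16 -0.53 -0.34]
tip x -0.009 z 0.158 d units [ 0.13 -0.43 -0.48]
tip x -0.018 z 0.143 d units [ 0.07 -0.22 -0.38]
tip x -0.024 z 0.126 d units [ 0.05 -0.15 -0.42]
tip x -0.026 z 0.117 d units [ 0.02 -0.05 -0.22]
tip x -0.045 z 0.108 d units [ 0.14 -0.45 -0.23]
```

Request:
play_rows(
  targets=[
    [[-0.046,-0.013,0.002],[-0.22,0.8,0.2],255],
    [[-0.046,-0.013,0.002],[-0.23,1,0.1],255],
    [[-0.046,-0.013,0.002],[-0.23,1,0],255],
    [[-0.046,-0.013,0.002],[-0.23,1,0],255],
    [[-0.046,-0.013,0.002],[-0.23,0.95,0],255],
  ],
)

```text
clock: 15.3
tool_pos: [0.4992, 0.1917, 0.3226]
eef_rot: [-0.107, 0.701, 0.106, 0.697]
contact_force: [1.1, 0.1, -0.2]
opening: 0.009
```

Request:
play_rows(
  targets=[
    [[0,0,0],[0,0,-0.5],255],
    [[0,0,0],[0,0,-0.8],255],
    [[0,0,0],[0,0,-0.8],255],
    [[0,0,0],[0,0,-0.5],255],
    [[0,0,0],[0,0,0],255],
  ],
)

```text
clock: 15.8
tool_pos: [0.4982, 0.1892, 0.216]
eef_rot: [-0.108, 0.703, 0.106, 0.695]
contact_force: [0.1, -1.2, 0.7]
opening: 0.002
```

```bash
sed -i 's/.01\*(1-th/.023*(1-th/' lid.py; sed -i 's/W=\[.*/W=[(.145,.195),(.115,.195)]/' lid.py; python3 lid.py; python3 - <<'E'
from plan import *
s=r.snapshot("side");cv2.imwrite("pics/s14.png",cv2.resize(s["color"][120:300,200:390,::-1],None,fx=3.3,fy=3.3,interpolation=cv2.INTER_CUBIC))
E
```

```text
cad 0.1451 0.0029 0.216 F [ 0.1 -1.2  0.7] t 15.8 rv [ 0.004 -0.011 -0.002]
tip x 0.145 z 0.195 d units [0.07 0.02 0.1 ]
tip x 0.115 z 0.195 d units [ 0.22 -0.72  0.  ]
tip x 0.081 z 0.199 d units [ 0.25 -0.8   0.1 ]
tip x 0.056 z 0.201 d units [ 0.19 -0.61  0.04]
tip x 0.030 z 0.195 d units [ 0.19 -0.62 -0.14]
tip x 0.005 z 0.182 d units [ 0.18 -0.59 -0.32]
tip x -0.016 z 0.163 d units [ 0.16 -0.5  -0.49]
tip x -0.027 z 0.146 d units [ 0.08 -0.27 -0.41]
tip x -0.035 z 0.128 d units [ 0.06 -0.2  -0.46]
tip x -0.038 z 0.118 d units [ 0.02 -0.07 -0.25]
tip x -0.045 z 0.108 d units [ 0.05 -0.16 -0.25]
```

View pics/s14.png

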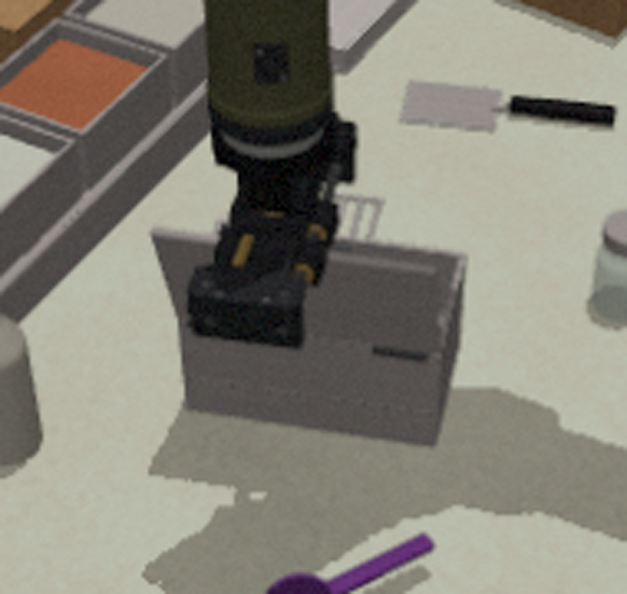

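The gripper stands behind the open lid with its body above the lid's edge. Now I'll push forward.

Request:
play_rows(
  targets=[
    [[0,0,0],[0.15,-0.35,0.05],255],
    [[0,0,0],[0.14,-0.35,0.05],255],
    [[0,0,0],[0.12,-0.4,0.05],255],
    [[0,0,0],[0.13,-0.4,0.05],255],
    [[0,0,0],[0,0,0],255],
  ],
)

```text
clock: 16.35
tool_pos: [0.5228, 0.1296, 0.2285]
eef_rot: [-0.105, 0.7, 0.106, 0.698]
contact_force: [0.2, 1.4, 0.8]
opening: 0.005
```

```bash
python3 lid.py|head -1;  python3 - <<'E'
from plan import *
s=r.snapshot("side");cv2.imwrite("pics/s15.png",cv2.resize(s["color"][120:300,200:390,::-1],None,fx=3.3,fy=3.3,interpolation=cv2.INTER_CUBIC))
E
```

```text
cad 0.0809 -0.0029 0.2285 F [0.2 1.4 0.8] t 16.35 rv [-0.    -0.002  0.002]
```

View pics/s15.png

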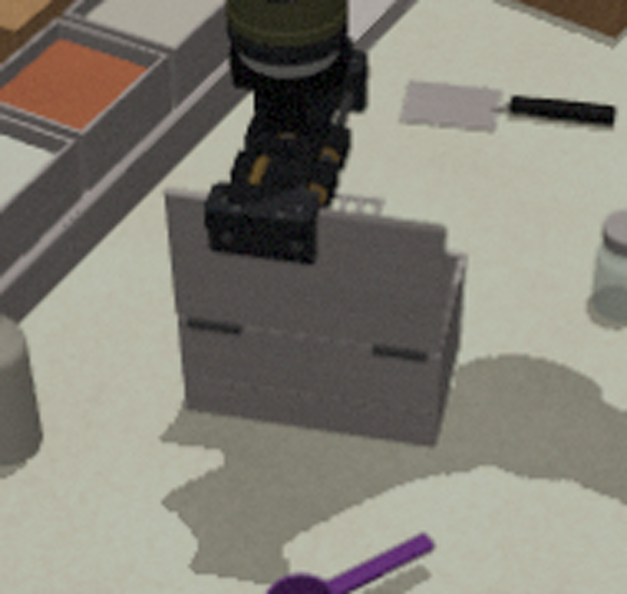

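The lid is now about upright, so I'll follow the arc.

Request:
play_rows(
  targets=[
    [[0,0,0],[0.08,-0.3,0],255],
    [[0,0,0],[0.08,-0.3,0],255],
    [[0,0,0],[0.08,-0.3,-0.07],255],
    [[0,0,0],[0.08,-0.3,-0.1],255],
    [[0,0,0],[0,0,0],255],
  ],
)

```text
clock: 16.9
tool_pos: [0.5344, 0.0805, 0.2194]
eef_rot: [-0.106, 0.701, 0.106, 0.697]
contact_force: [-1.2, 0.0, 1.2]
opening: 0.004
```

```bash
python3 lid.py|head -1
```

```text
cad 0.0306 0.0006 0.2194 F [-1.2  0.   1.2] t 16.9 rv [ 0.001 -0.006  0.001]
```

Request:
play_rows(
  targets=[
    [[0,0,0],[0.09,-0.3,-0.15],255],
    [[0,0,0],[0.09,-0.3,-0.2],255],
    [[0,0,0],[0.08,-0.25,-0.25],255],
    [[0,0,0],[0.07,-0.25,-0.25],255],
    [[0,0,0],[0,0,0],255],
  ],
)

```text
clock: 17.4
tool_pos: [0.5471, 0.0369, 0.1845]
eef_rot: [-0.106, 0.702, 0.106, 0.697]
contact_force: [-1.3, -0.7, 1.9]
opening: 0.004
```

```bash
python3 lid.py;  python3 - <<'E'
from plan import *
s=r.snapshot("side");cv2.imwrite("pics/s16.png",cv2.resize(s["color"][120:300,200:390,::-1],None,fx=3.3,fy=3.3,interpolation=cv2.INTER_CUBIC))
E
```

```text
cad -0.0149 0.0014 0.1845 F [-1.3 -0.7  1.9] t 17.4 rv [ 0.001 -0.007  0.   ]
tip x 0.145 z 0.195 d units [-1.15  3.83  0.89]
tip x 0.115 z 0.195 d units [ 0.22 -0.72  0.  ]
tip x 0.081 z 0.199 d units [ 0.25 -0.8   0.1 ]
tip x 0.056 z 0.201 d units [ 0.19 -0.61  0.04]
tip x 0.030 z 0.195 d units [ 0.19 -0.62 -0.14]
tip x 0.005 z 0.182 d units [ 0.18 -0.59 -0.32]
tip x -0.016 z 0.163 d units [ 0.16 -0.5  -0.49]
tip x -0.027 z 0.146 d units [ 0.08 -0.27 -0.41]
tip x -0.035 z 0.128 d units [ 0.06 -0.2  -0.46]
tip x -0.038 z 0.118 d units [ 0.02 -0.07 -0.25]
tip x -0.045 z 0.108 d units [ 0.05 -0.16 -0.25]
```

View pics/s16.png

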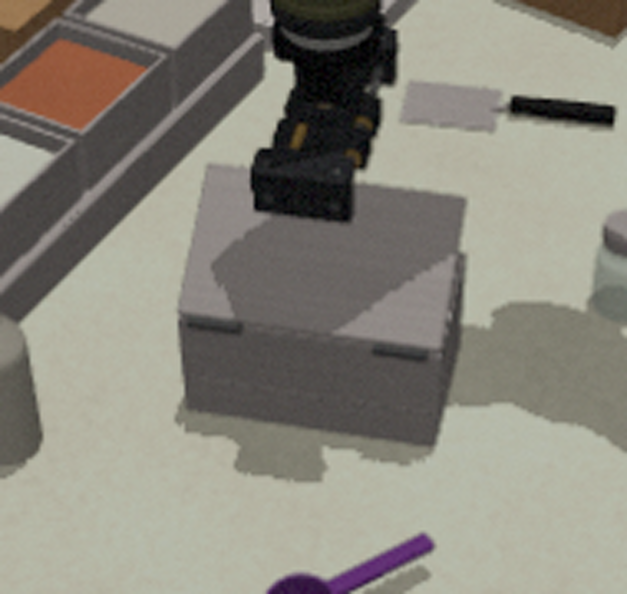

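Request:
play_rows(
  targets=[
    [[0,0,0],[0.05,-0.18,-0.2],255],
    [[0,0,0],[0.04,-0.12,-0.2],255],
    [[0,0,0],[0.03,-0.1,-0.22],255],
    [[0,0,0],[0.03,-0.1,-0.22],255],
    [[0,0,0],[0,0,0],255],
  ],
)

```text
clock: 17.95
tool_pos: [0.5531, 0.0184, 0.1515]
eef_rot: [-0.106, 0.701, 0.107, 0.697]
contact_force: [-0.1, -1.0, 1.6]
opening: 0.004
```

```bash
python3 lid.py|head -1
```

```text
cad -0.0343 0.0011 0.1515 F [-0.1 -1.   1.6] t 17.95 rv [ 0.    -0.006 -0.002]
```

Request:
play_rows(
  targets=[
    [[0,0,0],[0.03,-0.08,-0.15],255],
    [[0,0,0],[0.02,-0.06,-0.12],255],
    [[0,0,0],[0,0,-0.1],255],
    [[0,0,0],[0,0,-0.05],255],
    [[0,0,0],[0,0,0],255],
  ],
)

```text
clock: 18.45
tool_pos: [0.5552, 0.0131, 0.1355]
eef_rot: [-0.107, 0.701, 0.107, 0.697]
contact_force: [0.6, -0.0, -1.1]
opening: 0.005
```

Request:
play_rows(
  targets=[
    [[0,0,0],[0,0,-0.05],255],
    [[0,0,0],[0,0,0],255],
  ],
)

```text
clock: 18.65
tool_pos: [0.5555, 0.0134, 0.134]
eef_rot: [-0.107, 0.701, 0.107, 0.697]
contact_force: [0.8, -1.5, 2.1]
opening: 0.004
```

```bash
python3 lid.py|head -1
```

```text
cad -0.0398 0.0003 0.134 F [ 0.8 -1.5  2.1] t 18.65 rv [ 0.    -0.004 -0.002]
```

Request:
play_rows(
  targets=[
    [[0,0,0],[0,0,-0.05],255],
    [[0,0,0],[0,0,0],255],
  ],
)

```text
clock: 18.85
tool_pos: [0.5556, 0.0135, 0.1334]
eef_rot: [-0.107, 0.7, 0.107, 0.698]
contact_force: [-2.8, -2.5, 11.4]
opening: 0.007
```

Request:
play_rows(
  targets=[
    [[0,0,0],[0,0,-0.05],255],
    [[0,0,0],[0,0,0],255],
  ],
)

```text
clock: 19.05
tool_pos: [0.5557, 0.0136, 0.1332]
eef_rot: [-0.107, 0.7, 0.106, 0.698]
contact_force: [-5.7, -4.8, 26.2]
opening: 0.0
```

Request:
play_rows(
  targets=[
    [[0,0,0],[0,0,-0.05],255],
    [[0,0,0],[0,0,0],255],
  ],
)

```text
clock: 19.25
tool_pos: [0.5557, 0.0136, 0.1329]
eef_rot: [-0.108, 0.7, 0.106, 0.698]
contact_force: [-9.7, -5.4, 40.2]
opening: 0.003
```

Request:
play_rows(
  targets=[
    [[0,0,0],[0,0,0.15],255],
    [[0,0,0],[0,0,0.2],255],
    [[0,0,0],[0,0,0.5],255],
    [[0,0,0],[0,0,0.8],255],
    [[0,0,0],[0,0,1],255],
  ],
)

```text
clock: 19.75
tool_pos: [0.5544, 0.0138, 0.234]
eef_rot: [-0.106, 0.702, 0.108, 0.696]
contact_force: [1.7, 0.7, -0.7]
opening: 0.006
```

Request:
play_rows(
  targets=[
    [[0,0,0],[-0.3,0,1],255],
    [[0,0,0],[-0.5,0,1],255],
    [[0,0,0],[-0.5,0,1],255],
    [[0,0,0],[0,0,0],255],
    [[0,0,0],[0,0,0],255],
  ],
)

```text
clock: 20.25
tool_pos: [0.5035, 0.0139, 0.3546]
eef_rot: [-0.107, 0.7, 0.107, 0.698]
contact_force: [-0.2, -0.5, 0.1]
opening: 0.004
```

```bash
python3 - <<'E'
from plan import *
s=r.snapshot("wrist");cv2.imwrite("pics/w20.png",s["color"][:,:,::-1])
s=r.snapshot("side");cv2.imwrite("pics/s20.png",s["color"][:,:,::-1])
s=r.snapshot("top");cv2.imwrite("pics/t20.png",s["color"][:,:,::-1])
st=r.get_state();print(st["tool_pos"],st["contact_force"],st["clock"])
E
```

```text
[0.50320005 0.01357523 0.35271252] [-0.17261067 -0.2509394   0.05727215] 20.4
```

View pics/w20.png

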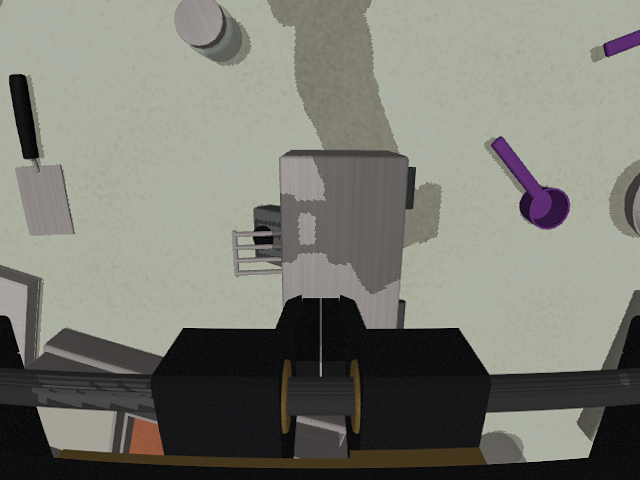

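View pics/s20.png

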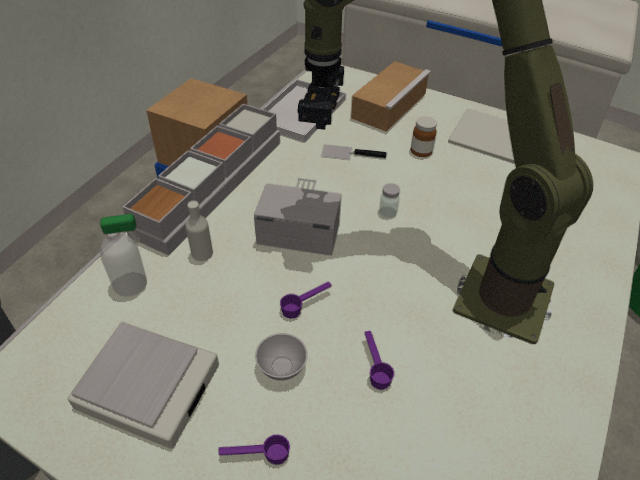

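The lid stays shut, side view (298,215), and the turner (354,153), shaker (390,200) and both bottles are where they began. As a last check I'll difference the side pictures, then hand in.

```bash
python3 - <<'E'
from plan import *
a=cv2.imread("pics/side0.png",0).astype(int);b=cv2.imread("pics/s20.png",0).astype(int)
for n,(x0,y0,x1,y1) in dict(caddy=(250,175,345,235),turner=(318,143,390,162),shaker=(378,182,402,218),bottles=(95,198,216,295)).items():
    d=abs(a-b)[y0:y1,x0:x1];print(n,d.mean().round(2),(d>30).mean().round(4))
print(r.get_state()["contact_force"]); print(r.finish_job())
E
```

```text
caddy 12.49 0.2081
turner 4.87 0.0
shaker 4.57 0.0
bottles 4.29 0.0
[-0.17261067 -0.2509394   0.05727215]
the job is handed in; nothing more can be done
None
```

I pressed the thumb button until the lid popped open and lowered the grey scoop into the caddy by its handle. I set it down on contact and let go. I then swung the lid over and pressed it shut, and handed the job in at about 20 s of the 72 s allowed. The hand-in gave no verdict.

- **Lid:** it reached a hard stop at about 40 N wrist force, with the measured fingertip height matching the lid's shut height of 108 mm. It still looked flat and shut about 1 s after I let go.
- **Scoop:** the last view before closing showed it lying flat inside the caddy, with nothing touching it. It can't be seen with the lid shut.
- **Bystanders:** the turner, shaker and bottles showed no change from the start in the side picture.
- **Robot:** the gripper is clear of everything and reads about 0 N.
- **A check that disagreed:** the same picture comparison showed a change over about 20% of the caddy area. I put this down to the arm's shadow, which the wrist view shows lying on the lid, but I did not confirm it. I also did not measure the button's return separately.

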